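# Send the clamp plate down the chute to the rinse tub

### The arm

A 7-joint arm with a two-finger parallel gripper is mounted at the origin on the work surface. World frame = base frame: x ahead of the robot, y to its left, z up, the work surface at z = 0. Lengths are in m, angles in rad, forces in N, time in s.
With the tool pointing down it reaches from about 0.4 to 0.85 m from the base axis. Payload 4.5 kg.
Tool frame: the origin (TCP) lies between the finger pads; the fingertips stand r.finger_overhang ahead of it and the grasp point (between the pads) lies 8 mm behind it (r.finger_overhang is the distance from the TCP to the fingertips, in m); z points along the fingers, x is the direction in which the jaws open and shut, and the axes are right-handed (so a half turn about z gives the same grasp; the last joint's range is limited). The gripper opens to 88 mm and grips with 3 to 60 N. Pads are 18 mm wide; open, the fingers measure 123 mm over their backs; the gripper's body (75 mm by 187 mm) begins 45 mm behind the grasp point.
Start: joints at [-1.105, 0.689, -0.195, 1.565, 0.157, 0.902, -0.215], TCP at [0.262, 0.568, 0.25] pointing down, gripper open.
Joint ranges: [-3.01, 3.01], [-0.46, 2.08], [-1.47, 1.51], [0.13, 2.56], [-1, 4.14], [0.04, 2.09], [-2.66, 2.66]. Speed limits (rad/s): [2.57, 2.57, 3.14, 3.14, 3.14, 3.14, 3.14].

### API

Orientations are given as a unit quaternion [x, y, z, w].
In Python, from plant import r gives the robot as it stands.
- The arm moves only by the tool move_arm, never from a script. Its argument "targets" is a list that holds one entry, the list of rows, each a list of 7 numbers: the turn, a rotation vector about the world's x, y, z in rad, then the shift along the world's x, y, z in m, then the opening, from 0 (shut) to 1 (fully open). A call has 1 to 5 rows; each row shifts and turns the pose as measured when the row begins; what a row does not reach is not made up. A row lasts 1/10 s, in which the tool goes at most 50 mm and 8.59 degrees, less where a joint would pass 70% of its speed; a pose out of reach is approached as far as the arm can. A call with a gripper value outside its range is refused whole. The fingers move at their own pace and stop on an object; "force" is the grip in N (left out, the last holds). Time passes only in rows, so rows that do not move let the fingers close. It gives the time, the measured TCP pose, the force and the opening at its end, in the units of the state.
- r.get_state(): the state, without advancing time (a new reading comes with each control period).
- r.snapshot(name): name is "scene" or "top"; returns a dict with "frame" (480x640x3 uint8, red, green, blue), "K" (3x3 intrinsics, pixels), "T" (4x4, takes a point from camera to world coordinates). Camera axes: x right, y up, looking along -z (the intrinsics and any distortion apply to the point x, -y, -z); pixel columns grow to the right and rows downward; lengths in m; the calibration is good to about 2 mm. A picture is of the moment at which its call begins. There is no depth.
- r.finish_job(): hands the job in, once; it reports no verdict.
Trained networks look in a picture, given as the dict that the camera call returned (one of the last four; its "shot" number tells which), for a name from the list of things; names that differ only in an ending like _2 or _b are one class to them, and where a whole thing is asked for, a point or a joint stands for the part that bears it (a point fixed in the world has none). Each returns a list of dicts, best first, with "score" (0 to 1); they miss things now and then, are a little off and sometimes report something else, mostly with a low value. They report only what shows in the picture. A call takes as long as a camera call. They do not tell look-alikes from the thing itself.
- r.find_in(picture, query): "centre" ([row, column] in pixels, amid what is visible of it).
The state is a dict: "clock": time; "q": joint angles; "qd": joint speeds; "joint_torque": joint torques, N m; "tool_pos": TCP position; "eef_rot": TCP orientation; "contact_force": force on the tool from outside, world axes, zero at the start; "moment": the same for the moment, N m; "opening": opening from 0.0 (shut) to 1.0 (fully open).
Only numpy, scipy, OpenCV 4.12 (cv2) and the standard library are available. Lean on these libraries where they do the work, as an engineer would, in place of code of your own. Each camera call takes 0.05 s, during which the arm holds its last target. There are 200 camera calls.

### The job

Without lifting it, slide the square plywood clamp plate along the draining ledge until it is snug and square against the stop bar, and press it there for a moment, lightly but noticeably: never hard, the fence bends. That lines it up with the opening in the lip: then push it straight out through the opening so that it drops down the chute and comes to rest in the rinse tub, lying or leaning. Leave everything else where it is.

Things in the scene. Friction and masses are not known exactly. Their poses are not given: they have to be found in the camera images.
- ledge: fixed steel draining ledge. Origin on the table under the ledge's middle; x points across it, from the robot's side to the chute; y along it; z up. Stands at a new place and yaw (up to 9 degrees) each time. Flat top 150 mm above the origin, x -70 to 70 mm, y -260 to 260 mm. Nothing stands along its -x edge. All 'ledge x, y' below are in this frame.
- plate_center (a point): centre of the square plywood clamp plate: 96 mm in its x, 100 mm in its y, 16 mm thick, about 0.13 kg, too wide to grasp. Starts flat on the ledge on the -y side of the fence's opening: centre at ledge x -8 to 8, y -170 to -90 mm, 8 mm above the ledge top, axes within 6 degrees of the ledge's. Slides with about 1 N.
- fence: aluminium fence clamped on the ledge; origin and axes as the ledge's. A lip along the chute edge with one opening 108 mm wide, and a stop bar at the opening's +y side. Its setting along y is NOT in this pose: the opening's middle is anywhere from ledge y = 0 to 60 mm and the stop is to be found by touch. Rigid, does not give: press with 5 to 15 N, approach at about 20 mm/s; over 25 N bends it.
- lip (a point): point on the lip's inner face line (ledge x = 62 mm, y = 0, at ledge top height; does not follow the setting). Lip 6 mm thick, 14 mm high. The stop bar, 10 mm thick and 18 mm high, runs from the lip back to ledge x = -50 mm; its face is 51 mm in +y of the opening's middle, so a plate square against it has 3 mm to spare on that side of the opening and 5 mm on the other.
- chute (a point): middle of the chute's upper edge, at ledge x = 72, y = 30 mm, just under the ledge's edge. An aluminium slide, ledge y -80 to 140 mm, wide enough for every setting of the fence, sloping down 54 degrees in +x into the tub. A plate pushed until its middle is past the edge at x = 70 mm tips and slides down.
- tub (a point): the open grey rinse tub at the foot of the chute: middle of its inner floor; axes as the ledge's. Inner size 172 mm in x, 228 mm in y, walls 50 mm high. The plate usually stops with its foot on the tub floor, leaning on the foot of the chute, its centre about 60 mm in -x of this point and 42 mm above it: that is good.
- disc_center (a point): a round plywood disc, 60 mm across and 14 mm thick, lying on the ledge beyond the stop; its centre (bystander, to be left alone)
- bottle_a_mid (a point): a white squeeze bottle with nozzle, 53 mm across, 165 mm high, on the table; point on its axis 80 mm up (bystander, to be left alone)
- bottle_b_mid (a point): a second such squeeze bottle; same point (bystander, to be left alone)
- bottle_c_mid (a point): a third such squeeze bottle; same point (bystander, to be left alone)
- tape_mid (a point): a roll of tape lying flat, 90 mm across, 20 mm high; its centre (bystander, to be left alone)
- cup_mid (a point): an open plastic cup, 80 mm across, 90 mm high; its centre (bystander, to be left alone)
There are look-alikes about, which are no part of the job. What is shaped like the part that bears plate_center but orange is not meant.

How it is judged:
By the outcome, as a careful person would: the job done as asked, in the order asked, and still so for the second after the job is handed in, with the robot touching nothing.
It also fails if it takes over 56 s, if anything falls off the work surface, if the arm or the gripper's body presses on something with over 40 N, if the wrist force passes 120 N, or if a joint passes its speed limit or range.

## Working session

There is one attempt and no reset: what is moved stays moved. The work goes in short steps, Python scripts to look and compute and a tool call to move; the robot and the scene stay as the last step left them, time stands still between calls to the robot, and variables do not carry over. Pictures are saved under pics/ and viewed, about 8 in all and at most 12, crops included, and the job is handed in when it is done.

Besides the shell and the picture viewer there is one more tool, called by a JSON object that holds its "api" and its "payload", one argument or row to a line. move_arm: Moves the arm, as the interface text tells. Its arguments: {"type":"object","properties":{"targets":{"type":"array","items":{"type":"array","items":{"type":"array","items":{"type":"number"}}}},"force":{"type":"number"}},"required":["targets"]}

```bash
mkdir -p pics
cat > h.py <<'E'
import numpy as np, cv2
from plant import r
def save(p,n): cv2.imwrite(f'pics/{n}.png', cv2.cvtColor(p['frame'],cv2.COLOR_RGB2BGR))
def ray(p,rc):
    K,T=np.array(p['K']),np.array(p['T'])
    d=np.linalg.inv(K)@np.array([rc[1],rc[0],1.]); d=np.array([d[0],-d[1],-d[2]])
    return T[:3,3],T[:3,:3]@d
def atz(p,rc,z):
    o,d=ray(p,rc); return o+d*(z-o[2])/d[2]
def proj(p,X):
    K,T=np.array(p['K']),np.array(p['T'])
    c=T[:3,:3].T@(np.array(X)-T[:3,3]); u=K@np.array([c[0],-c[1],-c[2]]); return u[1]/u[2],u[0]/u[2]
E
python3 - <<'E'
from h import *
for n in ('scene','top'):
    p=r.snapshot(n); save(p,n); print(n,[k for k in p],np.round(p['T'],3).tolist(),p['K'])
    for q in ('plate_center','lip','chute','tub','disc_center','fence','ledge','bottle_a_mid','cup_mid','tape_mid'):
        try: print(q,[(np.round(d['centre']).tolist(),round(d['score'],2)) for d in r.find_in(p,q)])
        except Exception as e: print(q,e)
print(r.finger_overhang, r.get_state())
E
```

```text
scene ['frame', 'K', 'T', 'shot'] [[0.286, -0.709, 0.644, 1.331], [0.958, 0.208, -0.196, -0.28], [0.005, 0.673, 0.739, 1.092], [0.0, 0.0, 0.0, 1.0]] [[482.07552534   0.         310.767953  ]
 [  0.         482.07552534 229.90862278]
 [  0.           0.           1.        ]]
plate_center [([331.0, 287.0], 0.81), ([235.0, 306.0], 0.77), ([218.0, 272.0], 0.62)]
lip [([251.0, 316.0], 0.89), ([242.0, 192.0], 0.19)]
chute [([271.0, 362.0], 0.57), ([303.0, 154.0], 0.22)]
tub [([270.0, 364.0], 0.79), ([217.0, 420.0], 0.16)]
disc_center [([216.0, 420.0], 0.63), ([236.0, 306.0], 0.48)]
fence [([252.0, 318.0], 0.84)]
ledge [([268.0, 363.0], 0.56)]
bottle_a_mid [([279.0, 453.0], 0.95)]
cup_mid [([304.0, 155.0], 0.72)]
tape_mid [([238.0, 192.0], 0.72), ([330.0, 232.0], 0.62)]
top ['frame', 'K', 'T', 'shot'] [[0.012, 0.998, -0.057, 0.437], [-1.0, 0.011, -0.019, -0.031], [-0.019, 0.058, 0.998, 1.294], [0.0, 0.0, 0.0, 1.0]] [[502.17580547   0.         325.18945797]
 [  0.         502.17580547 240.85635118]
 [  0.           0.           1.        ]]
plate_center [([165.0, 382.0], 0.98), ([308.0, 356
[... 368 characters left out ...]
55)]
0.011 {'clock': 1.1, 'q': array([-1.10522417,  0.68908027, -0.19460655,  1.56527577,  0.15728717,
        0.90247818, -0.21511226]), 'qd': array([-0.00017591,  0.00109335, -0.00089543,  0.00114574,  0.00137256,
        0.00075524, -0.00090316]), 'joint_torque': array([-2.75741204e-04, -5.27510798e+01, -1.26710940e+00, -1.53742397e+01,
       -5.18196286e-02, -3.49319089e-04,  4.36301150e-05]), 'tool_pos': array([0.2615374 , 0.567694  , 0.24976168]), 'eef_rot': array([ 8.42163027e-01,  5.39222988e-01,  4.96058792e-05, -5.09965285e-05]), 'contact_force': array([-0.0698504 ,  0.40634158, -0.47528439]), 'moment': array([-0.03215961,  0.05854342, -0.04922484]), 'opening': 1.0009158943047414}
```

View pics/top.png

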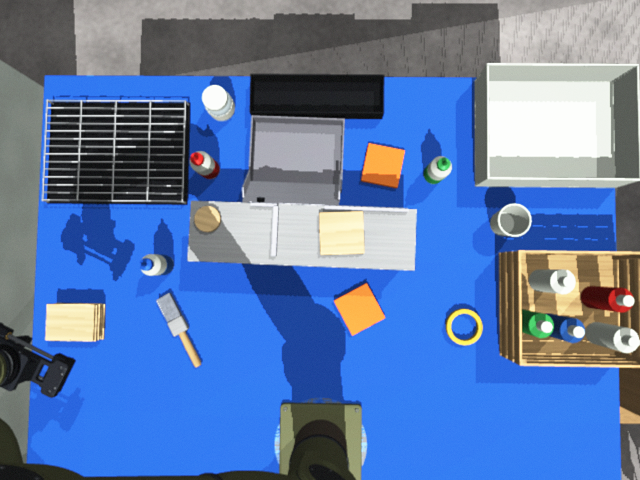

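View pics/scene.png

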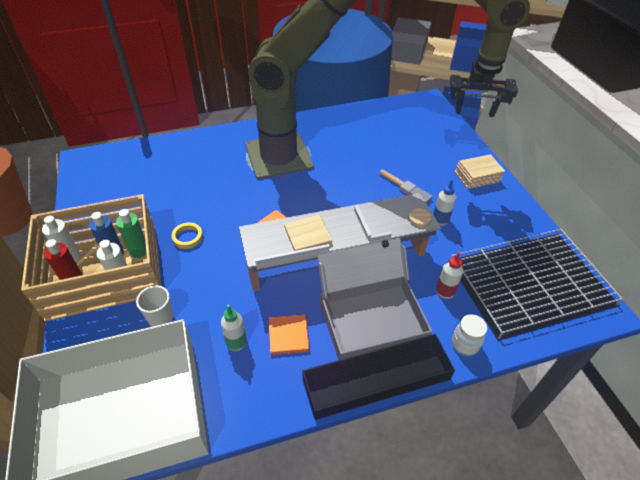

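Run:
```python
from h import *
p=r.snapshot('top'); f=p['frame']; hsv=cv2.cvtColor(f,cv2.COLOR_RGB2HSV)
# -x edge: last non-blue row per column
non=~((hsv[...,0]>95)&(hsv[...,0]<130)&(hsv[...,1]>110))
pts=[]
for c in range(195,412):
    col=non[235:290,c]; k=np.argmax(~col)
    pts.append((c,235+k-.5))
pts=np.array(pts); 
def fit(P):
    vx,vy,x,y=cv2.fitLine(P.astype(np.float32),cv2.DIST_HUBER,0,.01,.01).ravel(); return np.array([x,y]),np.array([vx,vy])
x0,v=fit(pts); res=(pts-x0)@np.array([-v[1],v[0]]); pts=pts[abs(res)<2]; x0,v=fit(pts); print('n',len(pts))
e=lambda c:(x0+v*(c-x0[0])/v[0])[::-1]
# ends
R=[];L=[]
for rr in range(215,258):
    row=non[rr]; R.append((400+np.argmax(~row[400:430])-.5,rr)); L.append((200-np.argmax(~row[200:170:-1])+.5,rr))
print(R[::8],L[::8])
A=atz(p,e(200),.15);B=atz(p,e(410),.15); yv=(A-B)[:2];yv/=np.linalg.norm(yv); xv=np.array([yv[1],-yv[0]])
print('yaw',np.degrees(np.arctan2(xv[1],xv[0])))
ys=lambda P:np.median([ (atz(p,(b,a),.15)[:2])@yv for a,b in P])
yr,yl=ys(R),ys(L); xe=A[:2]@xv; print('len',yl-yr)
O=xv*(xe+.07)+yv*(yr+yl)/2; print('O',O)
m=((hsv[...,0]>10)&(hsv[...,0]<30)&(hsv[...,1]>50)&(hsv[...,2]>120)).astype(np.uint8); m[:,:300]=0;m[:200]=0;m[275:]=0;m[:,380:]=0
cs=max(cv2.findContours(m,0,cv2.CHAIN_APPROX_NONE)[0],key=cv2.contourArea)
W=np.array([(atz(p,(q[0][1],q[0][0]),.166)[:2]-O)@np.array([xv,yv]).T for q in cs]).astype(np.float32)*1000
print('plate in ledge mm',cv2.minAreaRect(W))
np.savez('l.npz',O=O,xv=xv,yv=yv)
g=f.copy()
for X in [(-70,-260),(-70,260),(70,-260),(70,260),(62,0)]:
    w=O+xv*X[0]/1e3+yv*X[1]/1e3; a=proj(p,[*w,.15]); print(X,np.round(a,1)); cv2.circle(g,(int(round(a[1])),int(round(a[0]))),1,(255,0,0),-1)
cv2.imwrite('pics/c1.png',cv2.cvtColor(cv2.resize(g[185:285,180:430],None,fx=3.2,fy=3.2,interpolation=cv2.INTER_CUBIC),cv2.COLOR_RGB2BGR))
q=r.snapshot('scene'); g=q['frame'].copy()
for X in [(-70,-260),(-70,260),(70,-260),(70,260),(62,0)]:
    w=O+xv*X[0]/1e3+yv*X[1]/1e3; a=proj(q,[*w,.15]); cv2.circle(g,(int(round(a[1])),int(round(a[0]))),1,(255,0,0),-1)
cv2.imwrite('pics/c2.png',cv2.cvtColor(cv2.resize(g[170:310,230:450],None,fx=3.6,fy=3.6,interpolation=cv2.INTER_CUBIC),cv2.COLOR_RGB2BGR))
```

```text
n 217
[(np.float64(416.5), 215), (np.float64(415.5), 223), (np.float64(415.5), 231), (np.float64(415.5), 239), (np.float64(415.5), 247), (np.float64(414.5), 255)] [(np.float64(189.5), 215), (np.float64(189.5), 223), (np.float64(188.5), 231), (np.float64(188.5), 239), (np.float64(187.5), 247), (np.float64(186.5), 255)]
yaw -1.7980901157500484
len 0.5192446672695609
O [0.51575171 0.04516162]
plate in ledge mm ((8.561241149902344, -89.59600067138672), (97.06360626220703, 99.01013946533203), 2.533175230026245)
(-70, -260) [270.7 414.6]
(-70, 260) [260.8 186.8]
(70, -260) [209.3 416.7]
(70, 260) [200.  190.4]
(62, 0) [208.1 302.8]
```

View pics/c1.png

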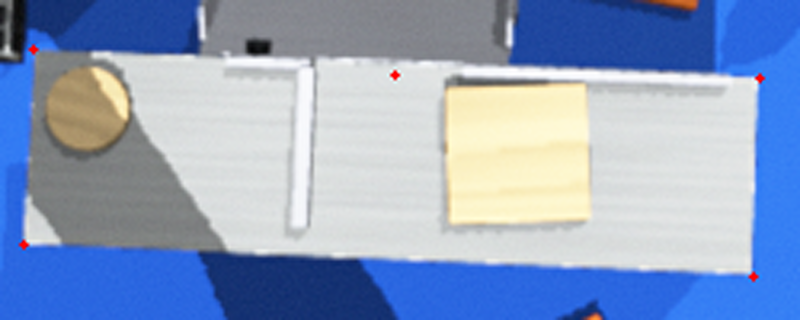

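View pics/c2.png

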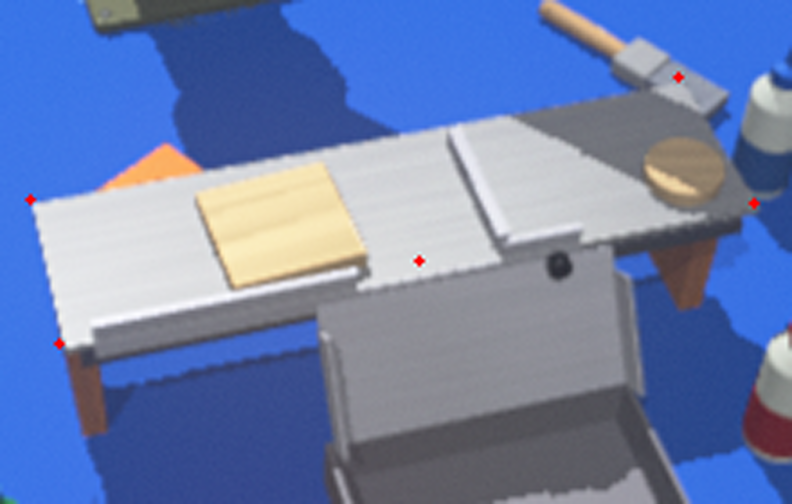

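```bash
cat > lines.py <<'E'
from h import *
d=np.load('l.npz');O,xv,yv=d['O'],d['xv'],d['yv']
M=np.array([xv,yv])
def line(p,kind,at,rng,z,win=8,sign=0):
    """kind 'x': line ~ ledge x=at mm over y rng; returns ledge coords fit. subpixel max gradient"""
    im=cv2.GaussianBlur(p['frame'][...,0].astype(np.float32),(3,3),0); pts=[]
    s=np.arange(-win,win+.01,.4)
    for u in np.linspace(*rng,80):
        ab=np.array([(at+t,u) if kind=='x' else (u,at+t) for t in s])
        W=O+(ab/1e3)@M
        rc=np.array([proj(p,[*w,z]) for w in W],np.float32)
        v=cv2.remap(im,rc[None,:,1],rc[None,:,0],cv2.INTER_LINEAR)[0]; g=np.gradient(v)
        g=g*sign if sign else abs(g); i=np.argmax(g)
        if g[i]>2 and 0<i<len(s)-1:
            den=g[i-1]-2*g[i]+g[i+1]; pts.append((u,at+s[i]+.4*(.5*(g[i-1]-g[i+1])/den if den else 0)))
    P=np.array(pts,np.float32)
    for _ in range(3):
        vx,vy,x,y=cv2.fitLine(P,cv2.DIST_HUBER,0,.01,.01).ravel(); res=abs((P[:,0]-x)*-vy+(P[:,1]-y)*vx); P=P[res<max(1,2*np.median(res))]
    return len(P),round(float(y+vy/vx*(np.mean(rng)-x)),2),round(float(np.degrees(np.arctan(vy/vx))),2),round(float(np.median(res)),2)
E
python3 - <<'E'
from lines import *
for n in('top','scene'):
    p=r.snapshot(n); print(n)
    print('-x edge',line(p,'x',-70,(-250,120),.15))
    print('-y end',line(p,'y',-260,(-60,55),.15)); print('+y end',line(p,'y',260,(-30,55),.15))
    print('lip inner top',line(p,'x',62,(-225,-40),.164,8))
    print('stop -y top',line(p,'y',70,(-40,50),.168,25,1),line(p,'y',85,(-40,50),.168,25,-1))
    print('plate',line(p,'y',-40,(-30,45),.166,12),line(p,'y',-139,(-30,45),.166,12),line(p,'x',-40,(-130,-50),.166,12),line(p,'x',57,(-130,-50),.166,7))
E
```

```text
top
-x edge (62, -69.88, -0.1, 0.4)
-y end (62, -259.55, -0.45, 0.43)
+y end (61, 259.79, 0.09, 0.61)
lip inner top (24, 62.83, -6.29, 0.86)
stop -y top (61, 56.27, 0.09, 0.4) (70, 65.91, 0.65, 0.48)
plate (65, -40.12, 4.66, 0.36) (69, -140.27, 2.22, 0.32) (62, -40.11, -4.66, 0.39) (80, 55.99, -2.36, 0.37)
scene
-x edge (37, -65.44, -0.03, 0.48)
-y end (72, -258.71, 0.11, 0.36)
+y end (53, 261.01, 0.64, 0.31)
lip inner top (33, 62.4, -4.22, 0.44)
stop -y top (61, 56.93, -0.37, 0.33) (2, 105.04, -5.52, 0.0)
plate (51, -40.93, 4.47, 0.44) (72, -139.22, 3.93, 0.3) (56, -50.06, 0.29, 0.59) (70, 60.86, -3.17, 0.4)
```

{"api": "move_arm", "payload": {
  "targets": [
    [[0, 0, -0.08, 0.017, -0.046, 0, 0.5], [0, 0, -0.08, 0.017, -0.046, 0, 0.5], [0, 0, -0.08, 0.017, -0.046, 0, 0.5], [0, 0, -0.08, 0.017, -0.046, 0, 0.5], [0, 0, -0.08, 0.017, -0.046, 0, 0.5]]
  ]
}}

```text
clock: 1.8
tool_pos: [0.3431, 0.3395, 0.2499]
eef_rot: [0.933, 0.36, 0.003, -0.005]
contact_force: [1.5, -0.4, -0.2]
opening: 0.566
```

{"api": "move_arm", "payload": {
  "targets": [
    [[0, 0, -0.08, 0.017, -0.046, 0, 0.5], [0, 0, -0.08, 0.017, -0.046, 0, 0.5], [0, 0, -0.08, 0.017, -0.046, 0, 0.5], [0, 0, -0.08, 0.017, -0.046, 0, 0.5], [0, 0, -0.08, 0.017, -0.046, 0, 0.5]]
  ]
}}

```text
clock: 2.3
tool_pos: [0.4296, 0.1049, 0.2515]
eef_rot: [0.987, 0.16, 0.006, -0.005]
contact_force: [0.8, 0.3, -0.5]
opening: 0.499
```

{"api": "move_arm", "payload": {
  "targets": [
    [[0, 0, -0.07, 0.017, -0.046, 0, 0.5], [0, 0, -0.07, 0.017, -0.046, 0, 0.5], [0, 0, -0.07, 0.017, -0.046, 0, 0.5], [0, 0, -0.07, 0.017, -0.046, -0.01, 0.5], [0, 0, -0.07, 0.017, -0.046, -0.01, 0.5]]
  ]
}}

```text
clock: 2.8
tool_pos: [0.5162, -0.1283, 0.2344]
eef_rot: [1.0, -0.021, 0.011, -0.003]
contact_force: [1.1, 0.5, 0.4]
opening: 0.5
```

```bash
cat > st.py <<'E'
from lines import *
from scipy.spatial.transform import Rotation as Ro
def st():
    s=r.get_state(); L=M@(s['tool_pos'][:2]-O)*1000; Rm=Ro.from_quat(s['eef_rot']).as_matrix()
    want=np.degrees(np.arctan2(xv[1],xv[0])); yaw=np.degrees(np.arctan2(Rm[1,0],Rm[0,0]))-want
    z=Rm[:,2]; tilt=np.cross(z,[0,0,-1])
    F=s['contact_force']; print('t',round(s['clock'],2),'ledge',L.round(1),'z',round(s['tool_pos'][2],4),'yawerr deg',round(yaw,2),'rad',round(np.radians(yaw),4),'tilt-fix',tilt.round(4),'F ledge',(M@F[:2]).round(1),round(F[2],1),'op',round(s['opening'],2))
if __name__=='__main__': st()
E
python3 st.py
```

```text
t 2.8 ledge [   5.9 -173.3] z 0.2344 yawerr deg -0.65 rad -0.0113 tilt-fix [-0.0065  0.0218  0.    ] F ledge [1.1 0.5] 0.4 op 0.5
```

{"api": "move_arm", "payload": {
  "targets": [
    [[-0.0065, 0.022, 0.011, 0, 0, -0.02, 0.5], [0, 0, 0, 0, 0, -0.02, 0.5], [0, 0, 0, 0, 0, -0.015, 0.5], [0, 0, 0, 0, 0, -0.006, 0.5], [0, 0, 0, 0, 0, 0, 0.5]]
  ]
}}

```text
clock: 3.3
tool_pos: [0.5188, -0.1398, 0.1712]
eef_rot: [1.0, -0.024, 0.002, 0.003]
contact_force: [-1.1, 0.8, 0.0]
opening: 0.499
```

Run:
```python
from st import *
st(); p=r.snapshot('scene'); q=r.snapshot('top')
cv2.imwrite('pics/d1.png',cv2.cvtColor(np.hstack([cv2.resize(p['frame'][170:300,230:400],(400,306),interpolation=2),cv2.resize(q['frame'][185:285,300:430],(398,306),interpolation=2)]),4))
```

```text
t 3.3 ledge [   8.9 -184.8] z 0.1712 yawerr deg -0.99 rad -0.0173 tilt-fix [0.0065 0.0042 0.    ] F ledge [-1.2  0.7] 0.0 op 0.5
```

View pics/d1.png

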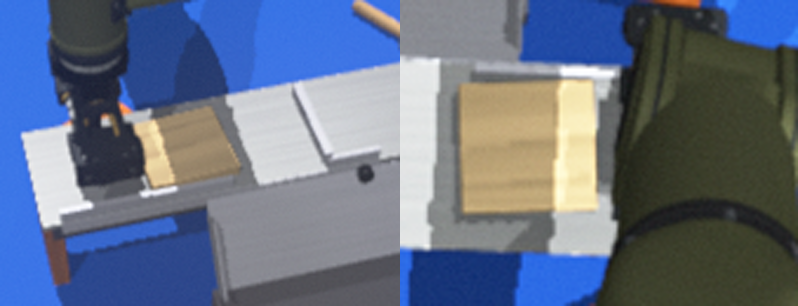

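{"api": "move_arm", "payload": {
  "targets": [
    [[0.006, 0.004, 0.017, -0.004, 0.005, -0.004, 0.5], [0, 0, 0, 0, 0.008, -0.002, 0.5], [0, 0, 0, 0, 0.008, 0, 0.5]]
  ]
}}

```text
clock: 3.7
tool_pos: [0.5161, -0.1181, 0.1677]
eef_rot: [1.0, -0.015, 0.003, 0.0]
contact_force: [-0.5, 0.9, -0.8]
opening: 0.499
```

```bash
python3 st.py
```

```text
t 3.7 ledge [   5.4 -163.1] z 0.1677 yawerr deg 0.02 rad 0.0004 tilt-fix [0.0011 0.0055 0.    ] F ledge [-0.6  0.8] -0.8 op 0.5
```

{"api": "move_arm", "payload": {
  "targets": [
    [[0, 0.005, 0, 0, 0.005, -0.002, 0.5], [0, 0, 0, 0, 0.005, 0, 0.5], [0, 0, 0, 0, 0.005, 0, 0.5], [0, 0, 0, 0, 0.005, 0, 0.5], [0, 0, 0, 0, 0.005, 0, 0.5]]
  ]
}}

```text
clock: 4.2
tool_pos: [0.5163, -0.0895, 0.1661]
eef_rot: [1.0, -0.014, 0.0, 0.001]
contact_force: [-1.0, -0.5, 0.3]
opening: 0.505
```

```bash
python3 st.py
```

```text
t 4.2 ledge [   4.7 -134.6] z 0.1661 yawerr deg 0.17 rad 0.0029 tilt-fix [0.0012 0.0007 0.    ] F ledge [-1.  -0.6] 0.3 op 0.5
```

{"api": "move_arm", "payload": {
  "targets": [
    [[0, 0, -0.002, 0, 0.007, 0, 0.5], [0, 0, 0, 0, 0.007, 0, 0.5], [0, 0, 0, 0, 0.007, 0, 0.5], [0, 0, 0, 0, 0.007, 0, 0.5], [0, 0, 0, 0, 0.007, 0, 0.5]]
  ]
}}

```text
clock: 4.7
tool_pos: [0.5163, -0.0518, 0.1661]
eef_rot: [1.0, -0.016, 0.0, 0.001]
contact_force: [-0.5, -0.6, -0.6]
opening: 0.5
```

Run:
```python
from st import *
st(); p=r.snapshot('scene'); q=r.snapshot('top')
cv2.imwrite('pics/d2.png',cv2.cvtColor(np.hstack([cv2.resize(p['frame'][170:300,230:400],(400,306),interpolation=2),cv2.resize(q['frame'][185:285,250:380],(398,306),interpolation=2)]),4))
```

```text
t 4.7 ledge [  3.6 -96.9] z 0.1661 yawerr deg -0.0 rad -0.0001 tilt-fix [0.0014 0.001  0.    ] F ledge [-0.4 -0.6] -0.6 op 0.5
```

View pics/d2.png

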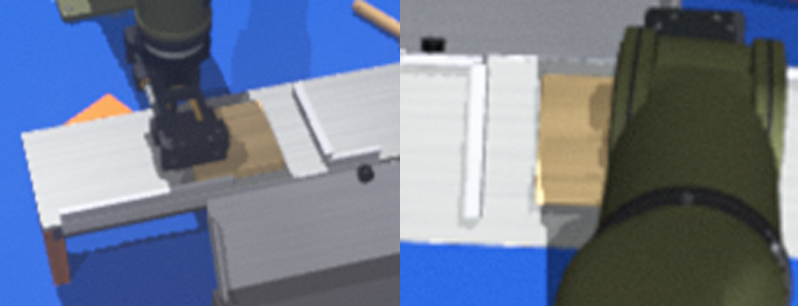

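{"api": "move_arm", "payload": {
  "targets": [
    [[0, 0, 0, 0, 0.005, 0, 0.5], [0, 0, 0, 0, 0.005, 0, 0.5], [0, 0, 0, 0, 0.004, 0, 0.5], [0, 0, 0, 0, 0.002, 0, 0.5], [0, 0, 0, 0, 0.002, 0, 0.5]]
  ]
}}

```text
clock: 5.3
tool_pos: [0.5164, -0.0325, 0.1662]
eef_rot: [1.0, -0.015, 0.001, 0.001]
contact_force: [-0.1, -0.7, -0.5]
opening: 0.502
```

Run:
```python
from st import *
st(); q=r.snapshot('top')
for z in (.166,): print('plate +y edge',line(q,'y',25,(-25,35),.166,14,-1))
```

```text
t 5.3 ledge [  3.1 -77.6] z 0.1662 yawerr deg 0.03 rad 0.0005 tilt-fix [0.0016 0.0012 0.    ] F ledge [-0.1 -0.8] -0.5 op 0.5
plate +y edge (69, 31.88, -0.29, 0.41)
```

{"api": "move_arm", "payload": {
  "targets": [
    [[0, 0, 0, 0, 0.002, 0, 0.5], [0, 0, 0, 0, 0.002, 0, 0.5], [0, 0, 0, 0, 0.002, 0, 0.5], [0, 0, 0, 0, 0.002, 0, 0.5], [0, 0, 0, 0, 0.002, 0, 0.5]]
  ]
}}

```text
clock: 5.85
tool_pos: [0.5164, -0.022, 0.1662]
eef_rot: [1.0, -0.016, 0.001, 0.001]
contact_force: [-0.2, -1.9, -0.0]
opening: 0.499
```

{"api": "move_arm", "payload": {
  "targets": [
    [[0, 0, 0, 0, 0.002, 0, 0.5], [0, 0, 0, 0, 0.002, 0, 0.5], [0, 0, 0, 0, 0.002, 0, 0.5], [0, 0, 0, 0, 0.002, 0, 0.5]]
  ]
}}

```text
clock: 6.25
tool_pos: [0.5164, -0.0133, 0.1662]
eef_rot: [1.0, -0.016, 0.001, 0.001]
contact_force: [1.6, 0.3, -1.1]
opening: 0.497
```

Run:
```python
from st import *
st(); q=r.snapshot('top')
for z in (.166,): print('plate +y edge',line(q,'y',48,(-25,35),.166,6,-1))
```

```text
t 6.25 ledge [  2.5 -58.4] z 0.1662 yawerr deg -0.01 rad -0.0002 tilt-fix [0.0017 0.0012 0.    ] F ledge [1.6 0.3] -1.1 op 0.5
plate +y edge (54, 51.31, 0.66, 0.37)
```

{"api": "move_arm", "payload": {
  "targets": [
    [[0, 0, 0, 0, 0.0015, 0, 0.5], [0, 0, 0, 0, 0.0015, 0, 0.5]]
  ]
}}

```text
clock: 6.5
tool_pos: [0.5164, -0.0097, 0.1662]
eef_rot: [1.0, -0.016, 0.001, 0.001]
contact_force: [-0.3, -1.5, -0.6]
opening: 0.502
```

{"api": "move_arm", "payload": {
  "targets": [
    [[0, 0, 0, 0, 0.0015, 0, 0.5]]
  ]
}}

```text
clock: 6.6
tool_pos: [0.5165, -0.0092, 0.1662]
eef_rot: [1.0, -0.016, 0.001, 0.001]
contact_force: [0.4, -5.7, -1.1]
opening: 0.503
```

{"api": "move_arm", "payload": {
  "targets": [
    [[0, 0, 0, 0, 0.0015, 0, 0.5]]
  ]
}}

```text
clock: 6.7
tool_pos: [0.5165, -0.0092, 0.1662]
eef_rot: [1.0, -0.016, 0.001, 0.002]
contact_force: [-0.2, -5.8, 0.1]
opening: 0.499
```

{"api": "move_arm", "payload": {
  "targets": [
    [[0, 0, 0, 0, 0.002, 0, 0.5], [0, 0, 0, 0, 0.0025, 0, 0.5]]
  ]
}}

```text
clock: 6.9
tool_pos: [0.5164, -0.0091, 0.1663]
eef_rot: [1.0, -0.018, 0.001, 0.005]
contact_force: [0.9, -7.8, -0.9]
opening: 0.503
```

{"api": "move_arm", "payload": {
  "targets": [
    [[0, 0, 0, 0, 0.0025, 0, 0.5], [0, 0, 0, 0, 0.0025, 0, 0.5], [0, 0, 0, 0, 0.0025, 0, 0.5], [0, 0, 0, 0, 0.0025, 0, 0.5], [0, 0, 0, 0, 0.0025, 0, 0.5]]
  ]
}}

```text
clock: 7.4
tool_pos: [0.516, -0.0093, 0.1665]
eef_rot: [1.0, -0.022, 0.001, 0.013]
contact_force: [-0.2, -6.9, -0.7]
opening: 0.502
```

Run:
```python
from st import *
st(); p=r.snapshot('scene'); q=r.snapshot('top')
cv2.imwrite('pics/d3.png',cv2.cvtColor(np.hstack([cv2.resize(p['frame'][190:280,280:400],(400,300),interpolation=2),cv2.resize(q['frame'][190:280,240:360],(400,300),interpolation=2)]),4))
```

```text
t 7.4 ledge [  2.  -54.5] z 0.1665 yawerr deg -0.68 rad -0.0119 tilt-fix [0.0265 0.0017 0.    ] F ledge [ 0.  -6.9] -0.7 op 0.5
```

View pics/d3.png

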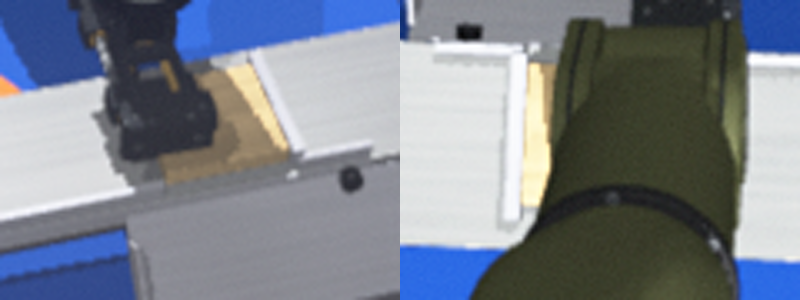

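{"api": "move_arm", "payload": {
  "targets": [
    [[0.02, 0, 0.012, 0, 0.002, 0, 0.5], [0.01, 0, 0.008, 0, 0.0025, 0, 0.5], [0.005, 0, 0.004, 0, 0.0025, 0, 0.5]]
  ]
}}

```text
clock: 7.8
tool_pos: [0.5166, -0.0091, 0.1667]
eef_rot: [1.0, -0.013, 0.002, -0.001]
contact_force: [0.2, -7.0, -1.0]
opening: 0.499
```

Run:
```python
from st import *
st();
```

```text
t 7.8 ledge [  2.5 -54.2] z 0.1667 yawerr deg 0.3 rad 0.0052 tilt-fix [-0.0013  0.0036  0.    ] F ledge [ 0.4 -7. ] -1.0 op 0.5
```

{"api": "move_arm", "payload": {
  "targets": [
    [[0, 0, 0, 0, -0.006, 0, 0.5], [0, 0, 0, 0, -0.01, 0.002, 0.5], [0, 0, 0, 0, -0.005, 0.015, 0.5], [0, 0, 0, -0.005, 0, 0.03, 0.4], [0, 0, 0, -0.01, 0, 0.03, 0.4]]
  ]
}}

```text
clock: 8.3
tool_pos: [0.4995, -0.0298, 0.2426]
eef_rot: [1.0, -0.012, -0.002, -0.002]
contact_force: [-0.1, 0.2, -0.3]
opening: 0.401
```

Run:
```python
from st import *
st(); print(r.get_state()['q'].round(2)); q=r.snapshot('top'); p=r.snapshot('scene')
for n,c in (('top',q),('sc',p)): print(n,'plate -x',line(c,'x',-42,(-20,40),.166,14,1),'+x',line(c,'x',54,(-10,40),.166,10),'-y',line(c,'y',-45,(-25,40),.166,6,1))
```

```text
t 8.3 ledge [-13.9 -75.4] z 0.2426 yawerr deg 0.39 rad 0.0067 tilt-fix [-0.0046 -0.0045 -0.    ] F ledge [-0.1  0.2] -0.3 op 0.4
[-0.08  0.54  0.08  1.95 -0.07  0.66  0.02]Traceback (most recent call last):
  File "<stdin>", line 3, in <module>
  File "lines.py", line 18, in line
    vx,vy,x,y=cv2.fitLine(P,cv2.DIST_HUBER,0,.01,.01).ravel(); res=abs((P[:,0]-x)*-vy+(P[:,1]-y)*vx); P=P[res<max(1,2*np.median(res))]
              ~~~~~~~~~~~^^^^^^^^^^^^^^^^^^^^^^^^^^^^
cv2.error: OpenCV(4.12.0) /io/opencv/modules/imgproc/src/linefit.cpp:618: error: (-215:Assertion failed) npoints2 >= 0 || npoints3 >= 0 in function 'fitLine'
```

{"api": "move_arm", "payload": {
  "targets": [
    [[0, 0, 0.14, -0.006, 0.008, 0, 0.4], [0, 0, 0.14, -0.006, 0.008, 0, 0.4], [0, 0, 0.14, -0.006, 0.008, 0, 0.4], [0, 0, 0.14, -0.006, 0.008, 0, 0.4], [0, 0, 0.14, -0.006, 0.008, 0, 0.4]]
  ]
}}

```text
clock: 8.9
tool_pos: [0.4702, 0.0113, 0.2444]
eef_rot: [0.939, 0.344, 0.001, -0.004]
contact_force: [0.8, -1.2, -0.8]
opening: 0.401
```

{"api": "move_arm", "payload": {
  "targets": [
    [[0, 0, 0.14, -0.006, 0.008, 0, 0.4], [0, 0, 0.14, -0.006, 0.008, 0, 0.4], [0, 0, 0.14, -0.006, 0.008, 0, 0.4], [0, 0, 0.14, -0.006, 0.008, 0, 0.4], [0, 0, 0.14, -0.003, 0.004, 0, 0.4]]
  ]
}}

```text
clock: 9.4
tool_pos: [0.4408, 0.0506, 0.2422]
eef_rot: [0.753, 0.658, -0.001, -0.006]
contact_force: [0.7, 0.3, -0.4]
opening: 0.399
```

```bash
python3 st.py
```

```text
t 9.4 ledge [-75.1   3. ] z 0.2422 yawerr deg 84.05 rad 1.4669 tilt-fix [-0.0078 -0.0101 -0.    ] F ledge [0.7 0.3] -0.4 op 0.4
```

{"api": "move_arm", "payload": {
  "targets": [
    [[-0.008, -0.01, 0.09, -0.003, 0.001, 0, 0.4], [0, 0, 0, -0.001, 0, -0.02, 0.4], [0, 0, 0, 0, 0, -0.02, 0.4], [0, 0, 0, 0, 0, -0.015, 0.4], [0, 0, 0, 0, 0, -0.003, 0.4]]
  ]
}}

```text
clock: 9.9
tool_pos: [0.4363, 0.0541, 0.1813]
eef_rot: [0.719, 0.695, 0.002, -0.002]
contact_force: [0.4, 0.4, 0.1]
opening: 0.4
```

Run:
```python
from st import *
st(); p=r.snapshot('scene'); q=r.snapshot('top')
cv2.imwrite('pics/d4.png',cv2.cvtColor(np.hstack([cv2.resize(p['frame'][190:280,280:400],(400,300),interpolation=2),cv2.resize(q['frame'][190:280,240:360],(400,300),interpolation=2)]),4))
```

```text
t 9.9 ledge [-79.7   6.5] z 0.1813 yawerr deg 89.86 rad 1.5684 tilt-fix [-0.0051 -0.0006 -0.    ] F ledge [0.4 0.4] 0.1 op 0.4
```

View pics/d4.png

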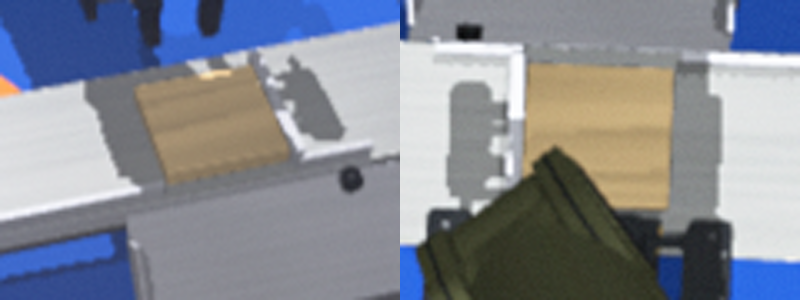

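{"api": "move_arm", "payload": {
  "targets": [
    [[-0.005, 0, 0.002, 0, 0, -0.01, 0.4], [0, 0, 0, 0.002, 0, -0.004, 0.4], [0, 0, 0, 0.005, 0, 0, 0.4], [0, 0, 0, 0.005, 0, 0, 0.4], [0, 0, 0, 0.004, 0, 0, 0.4]]
  ]
}}

```text
clock: 10.5
tool_pos: [0.4552, 0.0546, 0.1687]
eef_rot: [0.718, 0.696, 0.002, 0.001]
contact_force: [-0.3, -0.6, 0.2]
opening: 0.398
```

```bash
python3 st.py
```

```text
t 10.5 ledge [-60.8   7.5] z 0.1687 yawerr deg 89.98 rad 1.5705 tilt-fix [-0.0009  0.0043  0.    ] F ledge [-0.3 -0.6] 0.2 op 0.4
```

{"api": "move_arm", "payload": {
  "targets": [
    [[0, 0.004, 0, 0.002, -0.001, -0.002, 0.4], [0, 0, 0, 0.003, 0, 0, 0.4], [0, 0, 0, 0.003, -0.0001, 0, 0.4], [0, 0, 0, 0.003, -0.0001, 0, 0.4], [0, 0, 0, 0.003, -0.0001, 0, 0.4]]
  ]
}}

```text
clock: 11.0
tool_pos: [0.4709, 0.053, 0.167]
eef_rot: [0.719, 0.696, 0.001, -0.0]
contact_force: [-1.4, 0.1, 2.6]
opening: 0.4
```

```bash
python3 st.py
```

```text
t 11.0 ledge [-45.1   6.5] z 0.167 yawerr deg 89.94 rad 1.5697 tilt-fix [-0.0012  0.0006  0.    ] F ledge [-1.4  0. ] 2.6 op 0.4
```

{"api": "move_arm", "payload": {
  "targets": [
    [[0, 0, 0.001, 0.004, -0.0001, 0, 0.4], [0, 0, 0, 0.004, -0.0001, 0, 0.4], [0, 0, 0, 0.004, -0.0001, 0, 0.4], [0, 0, 0, 0.004, -0.0001, 0, 0.4], [0, 0, 0, 0.004, -0.0001, 0, 0.4]]
  ]
}}

```text
clock: 11.5
tool_pos: [0.4905, 0.0522, 0.1669]
eef_rot: [0.718, 0.696, -0.001, -0.001]
contact_force: [-1.7, 0.3, 1.6]
opening: 0.399
```

Run:
```python
from st import *
st(); p=r.snapshot('scene'); q=r.snapshot('top')
cv2.imwrite('pics/d5.png',cv2.cvtColor(np.hstack([cv2.resize(p['frame'][190:280,280:400],(400,300),interpolation=2),cv2.resize(q['frame'][190:280,240:360],(400,300),interpolation=2)]),4))
```

```text
t 11.5 ledge [-25.4   6.3] z 0.1669 yawerr deg 90.03 rad 1.5713 tilt-fix [ 0.     -0.0031  0.    ] F ledge [-1.7  0.2] 1.6 op 0.4
```

View pics/d5.png

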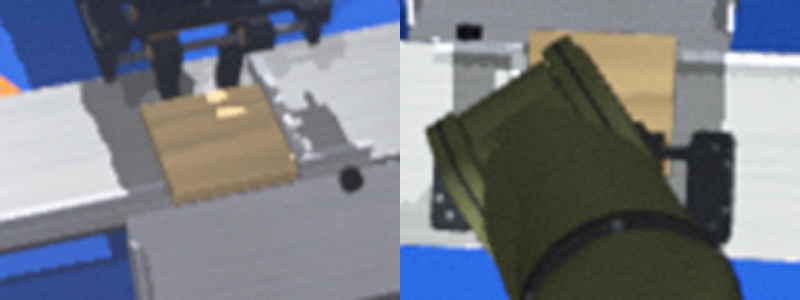

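{"api": "move_arm", "payload": {
  "targets": [
    [[0, 0, 0, 0.004, -0.0001, 0, 0.4], [0, 0, 0, 0.004, -0.0001, 0, 0.4], [0, 0, 0, 0.004, -0.0001, 0, 0.4], [0, 0, 0, 0.004, -0.0001, 0, 0.4], [0, 0, 0, 0.004, -0.0001, 0, 0.4]]
  ]
}}

```text
clock: 12.1
tool_pos: [0.5121, 0.0516, 0.1668]
eef_rot: [0.718, 0.696, -0.001, -0.001]
contact_force: [-0.0, 0.5, 1.0]
opening: 0.4
```

{"api": "move_arm", "payload": {
  "targets": [
    [[0, 0, 0, 0.004, -0.0001, 0, 0.4], [0, 0, 0, 0.004, -0.0001, 0, 0.4], [0, 0, 0, 0.004, -0.0001, 0, 0.4], [0, 0, 0, 0.004, -0.0001, 0, 0.4], [0, 0, 0, 0.004, -0.0001, 0, 0.4]]
  ]
}}

```text
clock: 12.6
tool_pos: [0.5337, 0.0511, 0.1668]
eef_rot: [0.718, 0.696, -0.001, -0.001]
contact_force: [-2.0, 0.1, 0.7]
opening: 0.401
```

{"api": "move_arm", "payload": {
  "targets": [
    [[0, 0, 0, 0.004, -0.0001, 0, 0.4], [0, 0, 0, 0.004, -0.0001, 0, 0.4], [0, 0, 0, 0.003, 0, 0, 0.4], [0, 0, 0, 0, 0, 0, 0.4], [0, 0, 0, 0, 0, 0, 0.4]]
  ]
}}

```text
clock: 13.1
tool_pos: [0.5475, 0.0509, 0.1668]
eef_rot: [0.718, 0.696, -0.0, -0.0]
contact_force: [0.2, -0.4, -0.5]
opening: 0.402
```

Run:
```python
from st import *
st(); p=r.snapshot('scene'); save(p,'d6')
```

```text
t 13.1 ledge [31.6  6.7] z 0.1668 yawerr deg 89.99 rad 1.5706 tilt-fix [-0.0006 -0.0007 -0.    ] F ledge [ 0.2 -0.4] -0.5 op 0.4
```

View pics/d6.png

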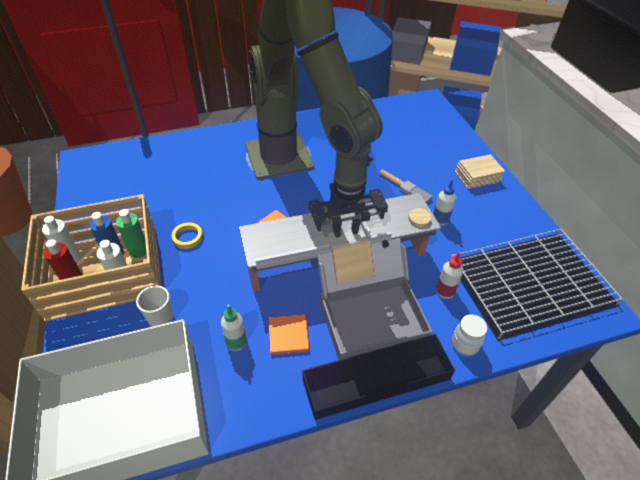

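The plate is sliding down the chute at (262,353). Next I retract the arm and check.

{"api": "move_arm", "payload": {
  "targets": [
    [[0, 0, 0, -0.01, 0, 0.005, 0.4], [0, 0, 0, -0.01, 0, 0.02, 0.4], [0, 0, 0, -0.01, 0, 0.03, 0.4], [0, 0, 0, -0.01, 0, 0.03, 0.4], [0, 0, 0, 0, 0, 0.01, 0.4]]
  ]
}}

```text
clock: 13.65
tool_pos: [0.5018, 0.0507, 0.2637]
eef_rot: [0.718, 0.696, -0.002, -0.002]
contact_force: [1.1, 0.4, -0.3]
opening: 0.402
```

{"api": "move_arm", "payload": {
  "targets": [
    [[0, 0, 0, 0, 0, 0, 0.4], [0, 0, 0, 0, 0, 0, 0.4], [0, 0, 0, 0, 0, 0, 0.4], [0, 0, 0, 0, 0, 0, 0.4], [0, 0, 0, 0, 0, 0, 0.4]]
  ]
}}

```text
clock: 14.15
tool_pos: [0.5014, 0.0502, 0.2617]
eef_rot: [0.718, 0.696, -0.003, -0.002]
contact_force: [-0.3, 0.5, -0.0]
opening: 0.402
```

Run:
```python
from st import *
st(); p=r.snapshot('scene'); q=r.snapshot('top')
a=cv2.resize(p['frame'][180:370,230:480],(500,380)); b=cv2.resize(q['frame'][100:290,220:370],(300,380))
cv2.imwrite('pics/d7.png',cv2.cvtColor(np.hstack([a,b]),4))
```

```text
t 14.15 ledge [-14.5   4.5] z 0.2617 yawerr deg 90.03 rad 1.5714 tilt-fix [ 0.0015 -0.0071  0.    ] F ledge [-0.3  0.5] -0.0 op 0.4
```

View pics/d7.png

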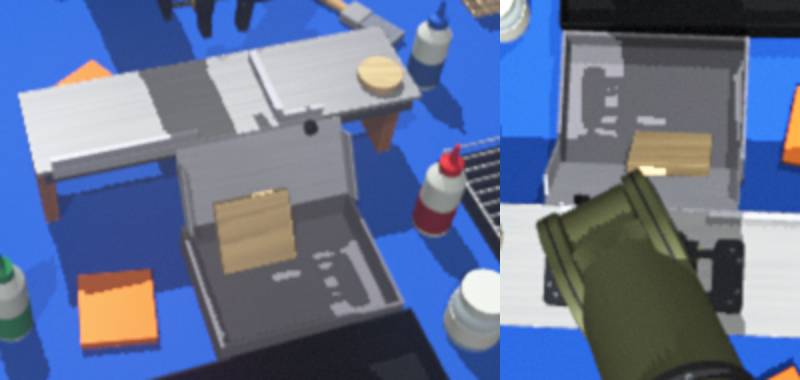

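Run:
```python
from st import *
a=r.snapshot('scene')['frame'].astype(int)
for _ in range(6): b=r.snapshot('scene')['frame'].astype(int)
print('plate region diff',abs(a-b)[260:320,330:390].mean(), r.finish_job())
```

```text
the job is handed in; nothing more can be done
plate region diff 1.221111111111111 None
```

The plate is in the rinse tub and the job is handed in, after about 14.5 s of the 56 s allowed.

- **Slide and press:** I pushed the plate along the ledge with both fingers, slowing to about 20 mm/s. It touched the stop with the fingers at ledge y ≈ -54 mm, which puts the stop face at about y = 55 mm. I held it there for about 1.2 s; the readings in that time were 5.7–7.8 N. The pictures showed it flush and square.
- **Push out:** I backed off, turned the gripper 90° and pushed the plate straight out through the opening. The readings there were about 2–3 N, with no sign of it catching the lip.
- **Final checks:** The last picture shows the plate in the tub, foot on the floor and leaning on the foot of the chute. Over the next 0.3 s its patch of the picture changed by only about 1 grey level, so I took it to be at rest. The arm was clear, about 0.1 m above the ledge, with near-zero force. The disc, the nearby bottles and the orange look-alikes looked undisturbed. I checked the tape and cup only in the picture taken as the plate went down the chute.
- **What disagreed:**
  - During the first press the gripper crept about 0.7° in yaw and 1.5° in tilt. I corrected that and pressed again.
  - The two cameras differed by about 4–5 mm on the ledge's -x edge. I went with the top view, and the touch on the stop agreed with it to within about 1.5 mm.

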